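# Check a bowed lift cover for rocking with a straightedge

## Task

Check the bare steel lift cover (not the green one) for bowing: lay the straightedge, without dropping it, lengthwise along the middle of the cover, so that it lies level and centred on the hump, and let go of it. Then press its red end down until it stops, release it, and after that press its blue end down until it stops and release it, so that it is seen to rock each way. Leave the straightedge lying there, level on the hump and still in place.

Things in the scene. Friction and masses are not known exactly. Their poses are not given: they have to be found in the camera images.
- straightedge: Loose 0.25 kg aluminium bar, 200 mm long (x), 24 wide (y), 12 thick, with a black grip block on its middle: 60 mm long (x), 28 wide (y), top 38 mm above the bar's underside; grasp it across the 28 mm. The last 38 mm of the bar are red at +x, blue at -x. Origin: centre of its underside. Starts flat on the counter (z = 0) between the covers, length roughly along world x.
- red_end (a point): Press point on top of the red end, 80 mm from the bar's middle (bar frame x +80, z 12 mm). On the hump, 1 to 2 N here tips the straightedge until it stops on the cover's slope, this end some 8.5 mm lower; let go, it rocks back level by itself.
- blue_end (a point): Press point on top of the blue end, 80 mm from the bar's middle (bar frame x -80, z 12 mm). Behaves as the red end does.
- steel_cover: Bare steel cover fixed to the counter, 190 mm long (x), 130 wide (y), bowed lengthwise: a flat crown 50 mm long (x -25 to 25, full width) is 23 mm high, from it both sides slope to 12 mm at the ends. Two black button holes on the crown. Origin: centre of its underside, on the counter, z up. It is left or right of the straightedge; a like cover, painted green, is on the other side.
Things that resemble listed ones, but are neither listed nor needed, are in the scene too. There is more than one size of the straightedge; the job needs the smallest.

How it is judged:
By the outcome, as a careful person would: the job done as asked, in the order asked, and still so for the second after the job is handed in, with the robot touching nothing.
It also fails if it takes over 53 s, if anything falls off the work surface, if the arm or the gripper's body presses on something with over 40 N, if the wrist force passes 120 N, or if a joint passes its speed limit or range.

## Robot

A 6-joint arm with a two-finger parallel gripper is mounted at the origin on the work surface. World frame = base frame: x ahead of the robot, y to its left, z up, the work surface at z = 0. Lengths are in m, angles in rad, forces in N, time in s.
With the tool pointing down it reaches from about 0.35 to 0.975 m from the base axis. Payload 4.9 kg.
Tool frame: the origin (TCP) lies midway between the tips of the shut fingers; the grasp point (between the pads) lies 19 mm behind it; z points along the fingers, y is the direction in which the jaws open and shut (so a half turn about z gives the same grasp; the last joint's range is limited). The gripper opens to 85 mm and grips with 20 to 120 N. Pads are 22 mm wide; open, the fingers measure 114 mm over their backs; the gripper's body (76 mm by 85 mm) begins 54 mm behind the grasp point. The pads swing forward as they close: fully open they stand 13 mm farther back than shut.
Start: joints at [-0.119, 0.053, 1.613, -0, 1.476, -0.119], TCP at [0.625, 0, 0.205] pointing down, gripper open.
Joint ranges: [-3.01, 3.01], [-1.01, 2.22], [0.06, 2.58], [-1.02, 4.17], [0.09, 2.62], [-3.14, 3.14]. Speed limits (rad/s): [2.57, 2.57, 3.14, 3.14, 3.14, 3.14].

## Interface

Orientations are given as a rotation vector (axis times angle).
In Python, from station import ctrl gives the robot as it stands.
- The arm moves only by the shell command python3 -m jog 'ROWS' [FORCE]. ROWS is JSON, one flat list of numbers, 7 for each row, row after row: the opening, from 0 (shut) to 1 (fully open), then the shift along the tool's x, y, z in m, then the turn, a rotation vector about the tool's x, y, z in degrees. A call has 1 to 10 rows; each row shifts and turns the commanded pose from where the row before left it, along the tool's axes as they then stand; what a row does not reach is not made up. A row lasts 1/8 s, in which the tool goes at most 62.5 mm and 10.7 degrees, less where a joint would pass 70% of its speed; a pose out of reach is approached as far as the arm can. A call with a gripper value outside its range is refused whole. The fingers move at their own pace and stop on an object; FORCE is the grip in N (left out, the last holds). Time passes only in rows, so rows that do not move let the fingers close. It gives the time, the measured TCP pose, the force and the opening at its end, in the units of the state.
- ctrl.get_obs(): the state, without advancing time (a new reading comes with each control period).
- ctrl.get_image(name): name is "scene" or "side" or "wrist"; returns a dict with "image" (480x640x3 uint8, blue, green, red), "camera_matrix" (3x3 intrinsics, pixels), "dist_coeffs" ([k1, k2, p1, p2, k3] as OpenCV has them; the pictures are not rectified), "rvec" (rotation vector, rad) and "tvec" (3), from world to camera coordinates, as OpenCV has them; the wrist camera has in their place "mount" (4x4, takes a point from camera to tool coordinates, whose origin is the TCP and whose axes are the flange's). Camera axes: x right, y down, z forward; pixel columns grow to the right and rows downward; lengths in m; the calibration is good to about 2 mm. A picture is of the moment at which its call begins: read the wrist's pose just before it. There is no depth.
- ctrl.finish_job(): hands the job in, once; it reports no verdict.
Trained networks look in a picture, given as the dict that the camera call returned (one of the last four; its "shot" number tells which), for a name from the list of things; names that differ only in an ending like _2 or _b are one class to them, and where a whole thing is asked for, a point or a joint stands for the part that bears it (a point fixed in the world has none). Each returns a list of dicts, best first, with "p" (0 to 1); they miss things now and then, are a little off and sometimes report something else, mostly with a low value. They report only what shows in the picture. A call takes as long as a camera call. They do not tell look-alikes from the thing itself.
- ctrl.boxes_of(target, picture): "box" ([centre column, centre row, width, height] in pixels, round what is visible of it).
The state is a dict: "t": time; "q": joint angles; "dq": joint speeds; "effort": joint torques, N m; "tool_pos": TCP position; "tool_rot": TCP orientation; "contact_force": force on the tool from outside, world axes, zero at the start; "wrist_torque": the same for the moment, N m; "opening": finger opening in m.
Only numpy, scipy, OpenCV 4.12 (cv2) and the standard library are available. Lean on these libraries where they do the work, as an engineer would, in place of code of your own. Each camera call takes 0.05 s, during which the arm holds its last target. There are 200 camera calls.

## Working session

There is one attempt and no reset: what is moved stays moved. The work goes in short steps, Python scripts to look and compute and a shell command to move; the robot and the scene stay as the last step left them, time stands still between calls to the robot, and variables do not carry over. Pictures are saved under pics/ and viewed, about 8 in all and at most 12, crops included, and the job is handed in when it is done.

```bash
ls; mkdir -p pics; python3 - <<'E'
from station import ctrl
import cv2,numpy as np
o=ctrl.get_obs(); print(o['t'],o['tool_pos'],o['tool_rot'],o['opening'])
ims=[]
for n in ['scene','side']:
    p=ctrl.get_image(n); ims.append(p['image']); print(n,cv2.Rodrigues(p['rvec'])[0].round(3).tolist(),p['tvec'],np.array(p['camera_matrix']).tolist())
    cv2.imwrite(f'pics/{n}0.png',p['image'])
    for t in ['straightedge','steel_cover','red_end','blue_end']:
        for b in ctrl.boxes_of(t,p): print(n,t,np.round(b['box'],1).tolist(),round(b['p'],2))
E
```

```text
pics
0.0 [6.24325204e-01 5.76851705e-05 2.04170131e-01] [-2.22036542e+00 -2.22025930e+00  1.99482474e-03] 0.0851773597376017
scene [[-0.03, 0.999, 0.014], [0.629, 0.03, -0.777], [-0.777, -0.014, -0.63]] [ 0.02083175 -0.23848964  1.26884219] [[458.56738173026747, 0.0, 319.06770159165353], [0.0, 458.56738173026747, 240.5150077818648], [0.0, 0.0, 1.0]]
scene straightedge [312.9, 323.0, 35.5, 92.4] 0.87
scene straightedge [440.4, 206.3, 59.2, 62.7] 0.84
scene straightedge [208.8, 191.6, 121.7, 30.6] 0.57
scene steel_cover [189.4, 288.9, 82.9, 82.0] 0.92
scene red_end [207.8, 192.4, 117.3, 37.0] 0.95
scene red_end [310.0, 321.8, 38.7, 87.6] 0.72
scene red_end [438.4, 207.9, 65.5, 60.6] 0.58
scene blue_end [438.7, 205.4, 68.2, 63.3] 0.81
scene blue_end [211.4, 189.4, 114.8, 35.0] 0.67
scene blue_end [311.6, 323.2, 31.1, 91.3] 0.65
scene blue_end [189.2, 289.5, 87.7, 80.7] 0.48
side [[0.944, -0.33, -0.0], [-0.26, -0.742, -0.618], [0.204, 0.583, -0.787]] [-0.4338559   0.14370294  0.88701982] [[541.0554141480229, 0.0, 324.95247811368955], [0.0, 541.0554141480229, 245.2932897381633], [0.0, 0.0, 1.0]]
side straightedge [176.1, 180.4, 134.1, 49.5] 0.94
side straightedge [400.4, 241.8, 109.5, 31.2] 0.83
side straightedge [236.1, 417.4, 38.9, 122.7] 0.74
side steel_cover [420.8, 367.6, 148.9, 123.9] 0.64
side red_end [400.5, 241.5, 117.3, 33.2] 0.96
side red_end [234.8, 418.1, 34.9, 123.8] 0.68
side red_end [178.3, 180.8, 136.6, 50.3] 0.59
side blue_end [178.3, 183.9, 134.5, 50.7] 0.82
side blue_end [399.8, 242.5, 106.7, 32.3] 0.73
side blue_end [235.2, 416.6, 37.6, 123.3] 0.56
```

View pics/scene0.png

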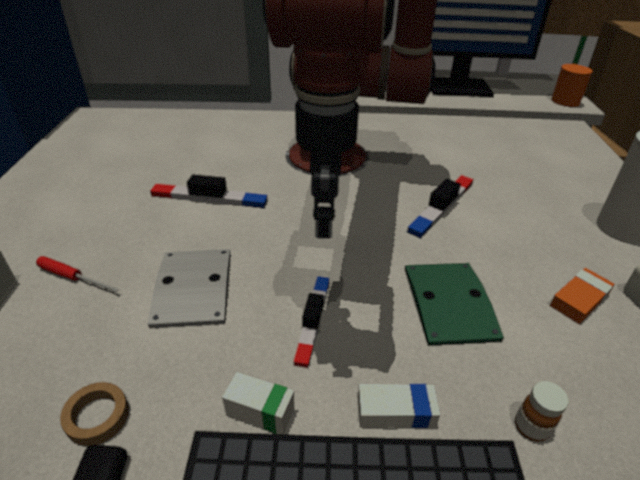

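View pics/side0.png

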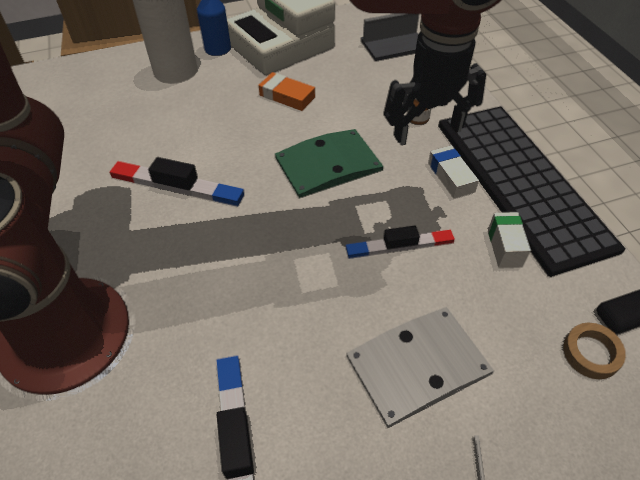

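The scene camera shows three straightedges: (313,322), (209,190) and (441,206). The one at (313,322) lies between the covers and roughly along x, so it fits the description. The steel cover is at (190,288) in scene and (420,367) in side; the green one is at (452,302) in scene. Next I'll measure all of these and check the choice in an enlarged crop.

```bash
cat > h.py <<'E'
import cv2,numpy as np
from scipy.spatial.transform import Rotation as R
def cam(p,obs=None):
    K=np.array(p['camera_matrix']);d=np.array(p['dist_coeffs'])
    if 'mount' in p:
        M=np.array(p['mount']);T=np.eye(4);T[:3,:3]=R.from_rotvec(obs['tool_rot']).as_matrix();T[:3,3]=obs['tool_pos']
        W=T@M; return K,d,W[:3,:3],W[:3,3]
    Rw=cv2.Rodrigues(np.array(p['rvec']))[0]; return K,d,Rw.T,-Rw.T@np.array(p['tvec']).ravel()
def toplane(c,uv,z):
    K,d,Rc,C=c
    n=cv2.undistortPoints(np.array(uv,float).reshape(-1,1,2),K,d)[:,0]
    r=np.c_[n,np.ones(len(n))]@Rc.T
    return C+r*((z-C[2])/r[:,2])[:,None]
def proj(c,X):
    K,d,Rc,C=c
    return cv2.projectPoints(np.array(X,float).reshape(-1,3),cv2.Rodrigues(Rc.T)[0],-Rc.T@C,K,d)[0][:,0]
def blobs(im,col,amin=40):
    h=cv2.cvtColor(im,cv2.COLOR_BGR2HSV);H,S,V=cv2.split(h)
    m=((H<8)|(H>172)) if col=='red' else ((H>100)&(H<125))
    m=(m&(S>130)&(V>50)).astype(np.uint8)
    n,l,s,c=cv2.connectedComponentsWithStats(m)
    return [(c[i],s[i,4],l==i) for i in range(1,n) if s[i,4]>amin]
E
python3 - <<'E'
from h import *
from station import ctrl
ims=[]
for n,roi in [('scene',(130,220,220,165)),('side',(330,210,200,225))]:
    p=ctrl.get_image(n);c=cam(p);im=p['image']
    x,y,w,h=roi; s=600/h*0.7; ims.append(cv2.resize(im[y:y+h,x:x+w],(400,int(400*h/w)),interpolation=cv2.INTER_CUBIC))
    for col in('red','blue'):
        for ce,a,m in blobs(im,col): 
            if a<1500: print(n,col,ce.round(1),a,toplane(c,ce,.010)[0].round(4))
H=max(i.shape[0] for i in ims)
cv2.imwrite('pics/c1.png',np.hstack([cv2.copyMakeBorder(i,0,H-i.shape[0],0,0,0) for i in ims]))
o=ctrl.get_obs();p=ctrl.get_image('wrist');c=cam(p,o);cv2.imwrite('pics/w0.png',p['image']);print(np.array(p['mount']).round(4).tolist(),p['camera_matrix'])
for col in('red','blue'):
    for ce,a,m in blobs(p['image'],col): print('wrist',col,ce.round(1),a,toplane(c,ce,.010)[0].round(4))
E
```

```text
scene red [298.  157.2] 218 [ 0.0381 -0.0767  0.01  ]
scene red [464.1 181.3] 138 [0.1367 0.3498 0.01  ]
scene red [161.7 190. ] 233 [ 0.2165 -0.395   0.01  ]
scene red [ 56.6 267.3] 481 [ 0.4999 -0.5206  0.01  ]
scene red [303.  354.6] 326 [ 0.6833 -0.0261  0.01  ]
scene blue [254.4 198.2] 183 [ 0.241  -0.1659  0.01  ]
scene blue [420.  224.7] 231 [0.3259 0.2112 0.01  ]
scene blue [321.5 283.6] 143 [ 0.5198 -0.0006  0.01  ]
scene blue [420.3 400.7] 476 [0.7598 0.1514 0.01  ]
side red [123.6 171. ] 398 [0.1403 0.3422 0.01  ]
side red [442.9 236.8] 260 [ 0.6799 -0.0317  0.01  ]
side red [ 14.2 252.3] 317 [-0.0742  0.1939  0.01  ]
side red [ 11.  265.3] 85 [-0.0797  0.1649  0.01  ]
side red [114.1 322.7] 1104 [ 0.0853 -0.0166  0.01  ]
side blue [212.   25.8] 1208 [0.4284 0.8358 0.01  ]
side blue [446.3 154.9] 194 [0.7884 0.1655 0.01  ]
side blue [227.1 194. ] 451 [0.3275 0.2071 0.01  ]
side blue [356.8 249.2] 268 [ 0.5188 -0.0061  0.01  ]
side blue [228.7 373. ] 685 [ 0.2442 -0.1658  0.01  ]
[[-0.0011, -0.9643, -0.265, 0.0668], [1.0, -0.0009, -0.0008, -0.001], [0.0006, -0.265, 0.9643, -0.1697], [0.0, 0.0, 0.0, 1.0]] [[351.55004388   0.         318.92237827]
 [  0.         351.55004388 248.00445555]
 [  0.           0.           1.        ]]
wrist red [370.3 242.8] 780 [ 0.6788 -0.0278  0.01  ]
wrist blue [20.3 15.7] 1222 [0.327  0.2063 0.01  ]
wrist blue [480.1  66.1] 1506 [0.7806 0.1499 0.01  ]
wrist blue [218.5 219.8] 753 [ 0.5172 -0.0024  0.01  ]
wrist blue [ 12.2 353. ] 887 [ 0.235  -0.1711  0.01  ]
```

View pics/c1.png

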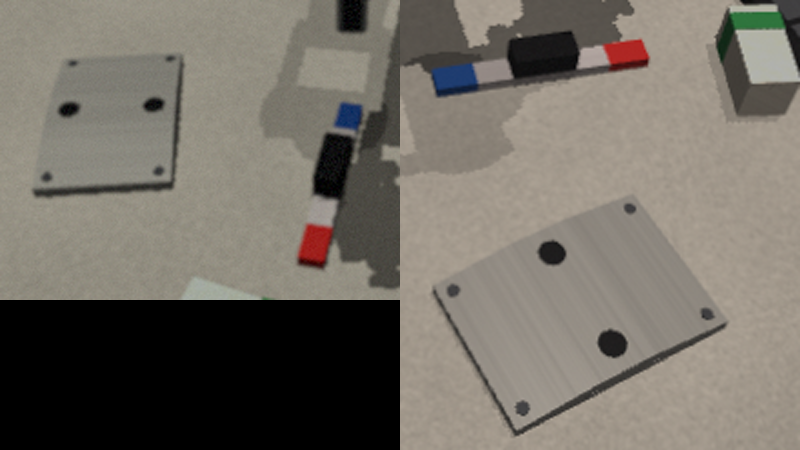

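View pics/w0.png

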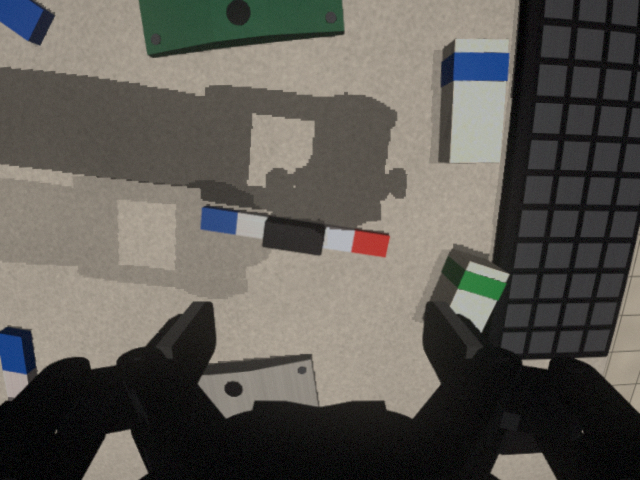

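The middle bar's end centres are 163 mm apart, against 162 mm expected. The other bars measure about 230 mm and more, so this is the smallest one. Next is the cover pose.

```bash
cat >> h.py <<'E'
from scipy.optimize import least_squares
CB=np.array([[-.095,-.065,.012],[.095,-.065,.012],[.095,.065,.012],[-.095,.065,.012]])
def place(v,P): 
    c,s=np.cos(v[2]),np.sin(v[2]); P=np.array(P,float); return np.c_[v[0]+c*P[:,0]-s*P[:,1],v[1]+s*P[:,0]+c*P[:,1],P[:,2]]
def fitpose(c,pts,uv,v0): 
    r=least_squares(lambda v:(proj(c,place(v,pts))-uv).ravel(),v0); return r.x,np.abs(r.fun).max()
E
python3 - <<'E'
from h import *
from station import ctrl
p=ctrl.get_image('side');c=cam(p)
print('side',fitpose(c,CB,np.array([[388.5,425],[493,371.5],[446,308],[346.5,355]]),[.6,-.25,0]))
print(toplane(c,[[406,336],[436,381.5]],.023))
p=ctrl.get_image('scene');c=cam(p)
uv=np.array([[34,189],[173,184],[183,55],[67,57]])/1.818+[130,220]
print('scene',fitpose(c,CB,uv[[3,0,1,2]],[.6,-.25,0]))
print(toplane(c,[[167.4,280],[214.2,277.2]],.023))
E
```

```text
side (array([ 0.52866277, -0.24787171,  0.13054478]), np.float64(1.6048239666117752))
[[ 0.52481368 -0.20337274  0.023     ]
 [ 0.53536158 -0.28876002  0.023     ]]
scene (array([ 0.53314059, -0.23912635,  0.11757322]), np.float64(0.9670752415683808))
[[ 0.53713109 -0.28513202  0.023     ]
 [ 0.52547397 -0.20018678  0.023     ]]
```

```bash
python3 -m jog '[1,-0.047,-0.005,0,0,0,0, 1,-0.047,-0.005,0,0,0,0, 1,-0.047,-0.005,0,0,0,0, 1,-0.047,-0.005,0,0,0,0, 1,-0.047,-0.005,0,0,0,0, 1,0,0,0,0,0,-10, 1,0,0,0,0,0,-10, 1,0,0,0,0,0,-10, 1,0,0,0,0,0,-10, 1,0,0,0,0,0,-10]' && python3 -m jog '[1,0,0,0,0,0,-10, 1,0,0,0,0,0,-10, 1,0,0,0,0,0,-10, 1,0,0,0,0,0,-10, 1,0,0,0,0,0,-7, 1,0,0,0,0,0,0, 1,0,0,0,0,0,0]'
python3 - <<'E'
from h import *
from station import ctrl
o=ctrl.get_obs();p=ctrl.get_image('wrist');c=cam(p,o);im=p['image']
print(o['t'],o['tool_pos'])
for v,k in [([.531,-.244,.124],(0,255,255))]:
    for q in proj(c,place(v,CB)): cv2.circle(im,tuple(int(x) for x in q),4,k,1)
cv2.imwrite('pics/w1.png',im)
import pickle;pickle.dump((o,{k:p[k] for k in p}),open('w1.pkl','wb'))
E
```

```text
t: 2.0
tool_pos: [0.6, -0.235, 0.2054]
tool_rot: [1.066, 2.955, 0.0]
contact_force: [0.8, -0.6, -0.2]
opening: 0.0853
t: 2.88
tool_pos: [0.6, -0.235, 0.2054]
tool_rot: [0.189, -3.136, -0.0]
contact_force: [0.7, 0.1, 0.0]
opening: 0.0852
2.875 [ 0.59997042 -0.23500261  0.20537919]
```

View pics/w1.png

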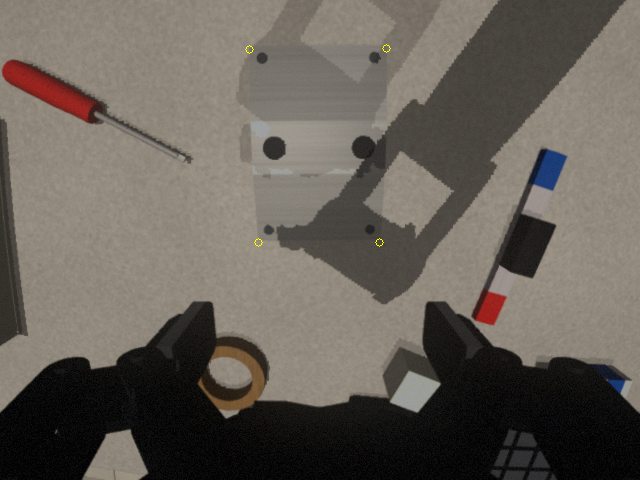

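The wrist view shows my projected corners within a few pixels of the steel cover (screws at (262,58), (374,57), (369,229), (268,230); holes at (274,148), (363,147)). I'll refine the pose from the screws and holes.

```bash
python3 - <<'E'
from h import *
import pickle
o,p=pickle.load(open('w1.pkl','rb'));c=cam(p,o)
g=cv2.cvtColor(p['image'],cv2.COLOR_BGR2GRAY).astype(float)
def dark(u,v,r):
    w=g[v-r:v+r+1,u-r:u+r+1]; k=np.clip(np.median(w)-12-w,0,30); Y,X=np.mgrid[v-r:v+r+1,u-r:u+r+1]
    return [(k*X).sum()/k.sum(),(k*Y).sum()/k.sum()]
s=[[262,58],[374,57],[369,229],[268,230]]
S=toplane(c,s,.0133); print(S.mean(0),S.round(4).tolist())
for a,b in [(0,3),(1,2)]: d=S[b]-S[a]; print('yaw',np.degrees(np.arctan2(d[1],d[0])),np.hypot(*d[:2]))
Hh=toplane(c,[[274,148],[363,147]],.023); print('holes',Hh.mean(0)); d=Hh[1]-Hh[0];print('yaw',np.degrees(np.arctan2(-d[0],d[1])),np.linalg.norm(d))
d=S[1]-S[0];print(np.degrees(np.arctan2(-d[0],d[1])),np.linalg.norm(d));d=S[2]-S[3];print(np.degrees(np.arctan2(-d[0],d[1])))
cr=toplane(c,[[250,121.5],[383,121.5],[383,174.5],[250,174.5]],.023);print('crown',cr.mean(0))
B={}
for col in('red','blue'):
    for ce,a,m in blobs(p['image'],col):
        if 440<ce[0]<580 and ce[1]<340: B[col]=toplane(c,ce,.0115)[0]; print(col,ce,B[col])
d=B['red']-B['blue'];print('bar',(B['red']+B['blue'])/2,np.degrees(np.arctan2(d[1],d[0])),np.linalg.norm(d))
E
```

```text
[ 0.52784462 -0.24455777  0.0133    ] [[0.4517, -0.3074, 0.0133], [0.4382, -0.202, 0.0133], [0.6039, -0.1817, 0.0133], [0.6176, -0.2871, 0.0133]]
yaw 6.953511858913578 0.1671734307708553
yaw 7.0138110678133705 0.16692409838138714
holes [ 0.52793315 -0.2442792   0.023     ]
yaw 7.460515735224757 0.08625257844236653
7.2951971915631075 0.10620677357183723
7.428964433768999
crown [ 0.52886926 -0.24612755  0.023     ]
red [488.30862534 307.32345013] [ 0.67802445 -0.0304316   0.0115    ]
blue [549.18309859 169.34955186] [ 0.51798437 -0.00281076  0.0115    ]
bar [ 0.59800441 -0.01662118  0.0115    ] -9.792045017105771 0.16240608667631698
```

```bash
python3 -m jog '[1,-0.006,0.0545,0,0,0,0, 1,-0.006,0.0545,0,0,0,0, 1,-0.006,0.0545,0,0,0,0, 1,-0.006,0.0545,0,0,0,0, 1,0,0,0.04,0,0,8, 1,0,0,0.04,0,0,8, 1,0,0,0,0,0,0, 1,0,0,0,0,0,0]'
cat > bar.py <<'E'
from h import *
from station import ctrl
import sys
z=float(sys.argv[1])
o=ctrl.get_obs();p=ctrl.get_image('wrist');c=cam(p,o);B={}
for col in('red','blue'):
    b=[x for x in blobs(p['image'],col,150)]
    b.sort(key=lambda x:np.linalg.norm(toplane(c,x[0],z)[0][:2]-o['tool_pos'][:2]))
    if b:
        q,a,m=b[0]; B[col]=toplane(c,q,z)[0]; print(col,q.round(1),a,B[col].round(4))
if len(B)==2:
    d=B['red']-B['blue'];y=np.arctan2(d[1],d[0]);print('bar',((B['red']+B['blue'])/2).round(4),'yaw',np.degrees(y).round(2),'len',np.linalg.norm(d).round(4))
Rm=R.from_rotvec(o['tool_rot']).as_matrix();print('t',o['t'],'tcp',o['tool_pos'].round(4),'tool y deg',np.degrees(np.arctan2(Rm[1,1],Rm[0,1])).round(2),'open',o['opening'],'F',o['contact_force'].round(2))
if len(B)==2: print('shift tool',(Rm.T@((B['red']+B['blue'])/2-o['tool_pos'])).round(4))
if len(sys.argv)>2: cv2.imwrite(sys.argv[2],p['image'])
E
python3 bar.py 0.011 pics/w2.png
```

```text
t: 3.92
tool_pos: [0.5981, -0.016, 0.127]
tool_rot: [0.244, 3.13, -0.0]
contact_force: [-0.5, 0.1, 1.1]
opening: 0.0855
red [320.2 324.3] 1014 [ 0.679  -0.0281  0.011 ]
blue [307.3 132.9] 159 [ 0.5153 -0.0125  0.011 ]
bar [ 0.5971 -0.0203  0.011 ] yaw -5.45 len 0.1644
t 3.925 tcp [ 0.5981 -0.016   0.127 ] tool y deg 81.07 open 0.08551190934358918 F [-0.52  0.08  1.09]
shift tool [ 0.0006 -0.0044  0.116 ]
```

View pics/w2.png

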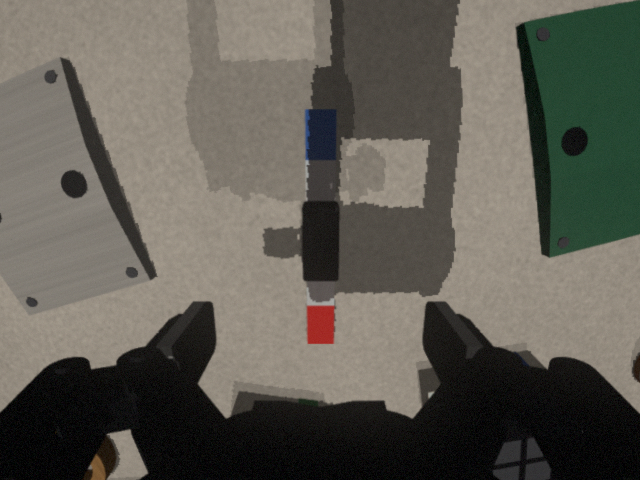

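The bar lies straight between the fingers (red (320,324), block (321,241), blue (321,135)), so I'll descend and grip.

```bash
python3 -m jog '[1,0,0,0.045,0,0,0, 1,0,0,0.045,0,0,0, 1,0,0,0.02,0,0,0, 1,0,0,0.011,0,0,0, 0,0,0,0,0,0,0, 0,0,0,0,0,0,0, 0,0,0,0,0,0,0, 0,0,0,0,0,0,0, 0,0,0,0,0,0,0, 0,0,0,0,0,0,0]' 40
```

```text
t: 5.22
tool_pos: [0.5984, -0.0157, 0.006]
tool_rot: [0.246, 3.13, 0.0]
contact_force: [-1.1, 0.9, 5.4]
opening: 0.0265
```

```bash
python3 -m jog '[0,0,0,-0.01,0,0,0, 0,0,0,-0.03,0,0,0, 0,0,0,-0.03,0,0,0, 0,0,0,0,0,0,0, 0,0,0,0,0,0,0]'; python3 bar.py 0.081 pics/w3.png
```

```text
t: 5.85
tool_pos: [0.596, -0.0156, 0.0727]
tool_rot: [-0.246, -3.129, -0.0]
contact_force: [0.2, -0.1, -3.4]
opening: 0.0263
red [319.6 401.7] 345 [ 0.6589 -0.0255  0.081 ]
blue [330.4 119.7] 2541 [0.516  0.0019 0.081 ]
bar [ 0.5874 -0.0118  0.081 ] yaw -10.89 len 0.1455
t 5.85 tcp [ 0.596  -0.0156  0.0727] tool y deg 81.0 open 0.026257592829350432 F [ 0.18 -0.09 -3.36]
shift tool [ 0.0091  0.0024 -0.0082]
```

View pics/w3.png

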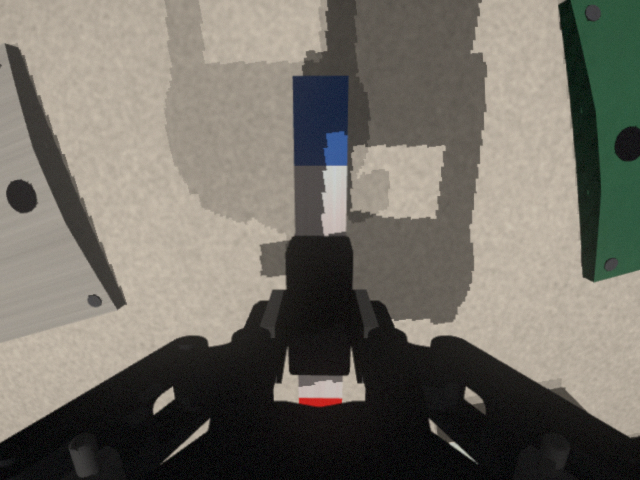

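```bash
cat > inhand.py <<'E'
from h import *
from station import ctrl
import sys
# args: row of blue outer edge, row of blue inner edge, left col, right col ; current obs
a,b,l,r=map(float,sys.argv[1:5])
o=ctrl.get_obs();p=ctrl.get_image('wrist');c=cam(p,o)
Rm=R.from_rotvec(o['tool_rot']).as_matrix()
for z in (o['tool_pos'][2]+.003,o['tool_pos'][2]+.006,o['tool_pos'][2]+.009):
    X=toplane(c,[[(l+r)/2,a],[(l+r)/2,b],[l,b],[r,b]],z); T=(X-o['tool_pos'])@Rm
    print(round(z,4),'tool x outer,inner',T[:2,0].round(4),'L',round(T[0,0]-T[1,0],4),'W',np.linalg.norm(T[3]-T[2]).round(4),'y',T[:2,1].round(4),'centre x',(T[0,0]-.1).round(4),(T[1,0]-.062).round(4))
print(o['tool_pos'],o['t'])
E
python3 inhand.py 76 165.5 293 348
```

```text
0.0752 tool x outer,inner [0.1008 0.0619] L 0.0389 W 0.0255 y [0.0005 0.0005] centre x 0.0008 -0.0001
0.0782 tool x outer,inner [0.1002 0.062 ] L 0.0382 W 0.0251 y [0.0005 0.0004] centre x 0.0002 -0.0
0.0812 tool x outer,inner [0.0996 0.0621] L 0.0375 W 0.0246 y [0.0004 0.0004] centre x -0.0004 0.0001
[ 0.59561747 -0.01548849  0.07216023] 5.9
```

The bar is centred on the TCP to within 0.5 mm. Now I'll carry it over the cover.

```bash
python3 -m jog '[0,0.004,-0.03,0,0,0,0, 0,0.005,-0.042,0,0,0,0, 0,0.006,-0.045,0,0,0,0, 0,0.006,-0.045,0,0,0,0, 0,0.006,-0.045,0,0,0,0, 0,0.004,-0.03,0,0,0,0, 0,0,0,0,0,0,-8, 0,0,0,0,0,0,-8, 0,0,0,0,0,0,0, 0,0,0,0,0,0,0]'; python3 bar.py 0.081 pics/w4.png
```

```text
t: 7.2
tool_pos: [0.5291, -0.2446, 0.0735]
tool_rot: [0.189, -3.135, -0.001]
contact_force: [0.4, 0.9, -3.9]
opening: 0.0263
red [319.4 401.7] 344 [ 0.5929 -0.2367  0.081 ]
blue [320.3 120. ] 4704 [ 0.4479 -0.2537  0.081 ]
bar [ 0.5204 -0.2452  0.081 ] yaw 6.7 len 0.146
t 7.2 tcp [ 0.5291 -0.2446  0.0735] tool y deg 96.9 open 0.026285749105250066 F [ 0.45  0.9  -3.94]
shift tool [ 0.0087  0.0004 -0.0075]
```

View pics/w4.png

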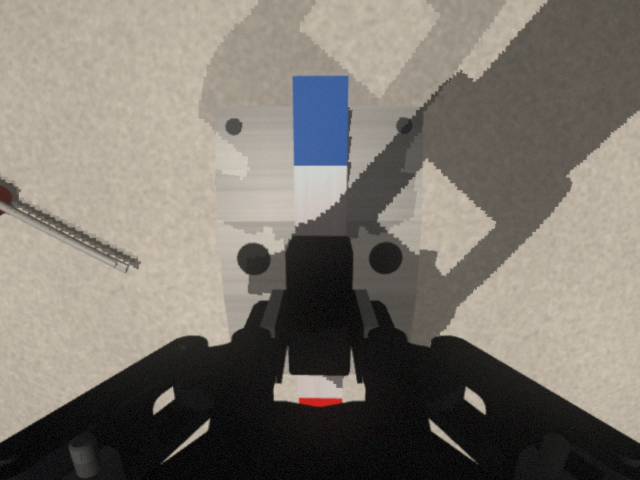

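Bar and cover are aligned: the holes at (254,259) and (386,259) are symmetric about the bar axis at column 320.5. I'll check the fore-aft offset.

```bash
python3 - <<'E'
from h import *
from station import ctrl
o=ctrl.get_obs();p=ctrl.get_image('wrist');c=cam(p,o)
Rm=R.from_rotvec(o['tool_rot']).as_matrix()
for n,uv,z in [('holes',[[254,259],[386,259]],.023),('screws',[[233.5,126.5],[404.5,126]],.0133),('crown edge',[[240,221.5]],.023)]:
    X=toplane(c,uv,z); print(n,((X-o['tool_pos'])@Rm).round(4).tolist(),X.mean(0).round(4))
print(o['tool_pos'],Rm[:,2],o['t'])
E
```

```text
holes [[0.0002, -0.0427, 0.0507], [0.0001, 0.044, 0.0507]] [ 0.529 -0.244  0.023]
screws [[0.084, -0.0536, 0.0605], [0.0842, 0.0537, 0.0605]] [ 0.4457 -0.2547  0.0133]
crown edge [[0.0252, -0.0505, 0.0507]] [ 0.5102 -0.2978  0.023 ]
[ 0.5292222  -0.24461995  0.07371511] [-9.53041446e-04  5.47942933e-04 -9.99999396e-01] 7.25
```

```bash
python3 -m jog '[0,0,0,0.01,0,0,0, 0,0,0,0.015,0,0,0, 0,0,0,0.01,0,0,0, 0,0,0,0.004,0,0,0, 0,0,0,0,0,0,0, 0,0,0,0,0,0,0]'
```

```text
t: 8.05
tool_pos: [0.5299, -0.2452, 0.0359]
tool_rot: [-0.192, 3.135, -0.001]
contact_force: [0.1, -0.1, -3.5]
opening: 0.0263
```

```bash
python3 -m jog '[0,0.0005,0.0005,0.003,0,0,0, 0,0.0005,0,0.002,0,0,0, 0,0,0,0,0,0,0]';  python3 -m jog '[0,0,0,0.001,0,0,0, 0,0,0,0,0,0,0]'; python3 -m jog '[0,0,0,0.001,0,0,0, 0,0,0,0,0,0,0]'
```

```text
t: 8.43
tool_pos: [0.5282, -0.2444, 0.0301]
tool_rot: [0.192, -3.135, -0.0]
contact_force: [0.4, -0.1, -3.7]
opening: 0.0268
t: 8.68
tool_pos: [0.5284, -0.2445, 0.0293]
tool_rot: [0.192, -3.136, -0.0]
contact_force: [-0.3, -0.1, -3.3]
opening: 0.0263
t: 8.93
tool_pos: [0.5286, -0.2447, 0.0291]
tool_rot: [0.192, -3.136, 0.0]
contact_force: [-1.3, 1.5, 1.8]
opening: 0.0264
```

```bash
python3 -m jog '[0.4,0,0,0,0,0,0, 0.5,0,0,0,0,0,0, 0.7,0,0,0,0,0,0, 0.8,0,0,0,0,0,0, 0.8,0,0,0,0,0,0, 0.8,0,0,0,0,0,0]' 20; python3 -m jog '[0.8,0,0,-0.01,0,0,0, 0.8,0,0,-0.03,0,0,0, 0.8,0,0,-0.04,0,0,0, 0.8,0,0,-0.04,0,0,0, 0.8,0,0,0,0,0,0, 0.8,0,0,0,0,0,0]'; python3 bar.py 0.035 pics/w5.png
```

```text
t: 9.68
tool_pos: [0.5285, -0.2445, 0.0284]
tool_rot: [0.192, -3.136, -0.0]
contact_force: [-0.5, -1.0, 0.5]
opening: 0.0684
t: 10.42
tool_pos: [0.5284, -0.2445, 0.1485]
tool_rot: [-0.192, 3.136, -0.0]
contact_force: [-0.7, 0.5, 0.1]
opening: 0.0683
red [320.  325.4] 1019 [ 0.6087 -0.2339  0.035 ]
blue [319.7 134.3] 1482 [ 0.4474 -0.2539  0.035 ]
bar [ 0.5281 -0.2439  0.035 ] yaw 7.07 len 0.1625
t 10.425 tcp [ 0.5284 -0.2445  0.1485] tool y deg 97.0 open 0.0683305908214984 F [-0.74  0.55  0.13]
shift tool [0.0002 0.0006 0.1135]
```

View pics/w5.png

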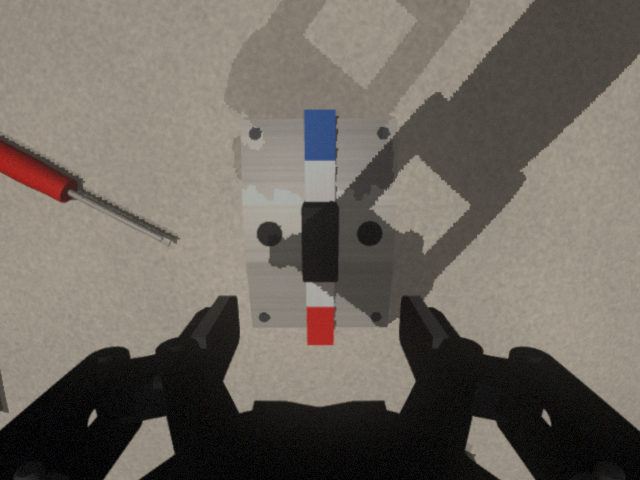

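Placed level and centred: bar (0.528,-0.244), yaw 7.1°, apparent length 162.5 mm, crown holes symmetric. Next I'll shut the fingers and go above the red end.

```bash
python3 -m jog '[0,-0.0265,0.0002,0,0,0,0, 0,-0.0265,0.0002,0,0,0,0, 0,-0.0265,0.0002,0,0,0,0, 0,0,0,0,0,0,0, 0,0,0,0.04,0,0,0, 0,0,0,0.04,0,0,0, 0,0,0,0.02,0,0,0, 0,0,0,0,0,0,0, 0,0,0,0,0,0,0]'
```

```text
t: 11.6
tool_pos: [0.6083, -0.2349, 0.0502]
tool_rot: [-0.192, 3.134, -0.002]
contact_force: [-0.2, 0.1, -0.7]
opening: -0.0
```

```bash
python3 -m jog '[0,0.0005,0.0005,0.007,0,0,0, 0,0,0,0.005,0,0,0, 0,0,0,0,0,0,0]'; python3 -m jog '[0,0,0,0.001,0,0,0, 0,0,0,0.001,0,0,0, 0,0,0,0.001,0,0,0, 0,0,0,0,0,0,0]';  python3 -m jog '[0,-0.0003,0,0.001,0,0,0, 0,-0.0003,0,0.001,0,0,0, 0,0,0,0,0,0,0]'
```

```text
t: 11.98
tool_pos: [0.6064, -0.2337, 0.036]
tool_rot: [0.192, -3.135, -0.001]
contact_force: [-0.0, -0.2, 0.2]
opening: -0.0003
t: 12.48
tool_pos: [0.6067, -0.2338, 0.0333]
tool_rot: [0.192, -3.136, -0.0]
contact_force: [-0.0, -0.1, -0.6]
opening: 0.0004
t: 12.85
tool_pos: [0.6073, -0.2337, 0.0312]
tool_rot: [0.192, -3.136, -0.0]
contact_force: [-1.1, 0.1, -0.3]
opening: -0.0001
```

```bash
python3 -m jog '[0,-0.0002,0,0.001,0,0,0, 0,-0.0002,0,0.001,0,0,0, 0,0,0,0.001,0,0,0, 0,0,0,0,0,0,0]';  python3 -m jog '[0,0,0,0.001,0,0,0, 0,0,0,0.0005,0,0,0, 0,0,0,0,0,0,0]'; python3 -m jog '[0,0,0,0.0007,0,0,0, 0,0,0,0,0,0,0]'
python3 - <<'E'
from h import *
from station import ctrl
w=ctrl.get_image('wrist')['image'];s=ctrl.get_image('side')['image'][250:450,330:530]
cv2.imwrite('pics/p1.png',np.hstack([cv2.resize(w,(400,300)),cv2.resize(s,(300,300))]))
E
```

```text
t: 13.35
tool_pos: [0.6076, -0.2337, 0.0282]
tool_rot: [0.192, -3.135, -0.0]
contact_force: [-0.7, 0.2, 0.4]
opening: -0.0004
t: 13.72
tool_pos: [0.6077, -0.2337, 0.0268]
tool_rot: [0.192, -3.136, -0.0]
contact_force: [-0.2, -0.8, -1.1]
opening: -0.0
t: 13.98
tool_pos: [0.6077, -0.2337, 0.0261]
tool_rot: [0.192, -3.136, -0.0]
contact_force: [-0.1, -0.2, 0.1]
opening: -0.0003
```

View pics/p1.png

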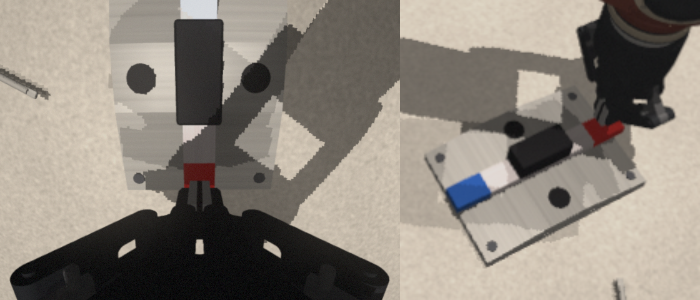

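The fingertips are on the red end and the bar seems to be tipping. I'll continue until the force shows the stop.

```bash
for i in 1; do :; done; python3 -m jog '[0,0,0,0.0007,0,0,0, 0,0,0,0,0,0,0]'; python3 -m jog '[0,0,0,0.0007,0,0,0, 0,0,0,0,0,0,0]'
```

```text
t: 14.32
tool_pos: [0.6077, -0.2337, 0.0254]
tool_rot: [0.192, -3.136, -0.0]
contact_force: [0.0, -0.9, -0.3]
opening: 0.0002
t: 14.58
tool_pos: [0.6077, -0.2337, 0.0247]
tool_rot: [0.192, -3.136, -0.0]
contact_force: [1.3, 0.1, -0.2]
opening: -0.0
```

```bash
python3 -m jog '[0,0,0,0.0008,0,0,0, 0,0,0,0,0,0,0]'; python3 -m jog '[0,0,0,0.0008,0,0,0, 0,0,0,0,0,0,0]'
```

```text
t: 14.82
tool_pos: [0.6077, -0.2337, 0.0239]
tool_rot: [0.192, -3.136, -0.0]
contact_force: [0.8, -0.4, -0.0]
opening: -0.0001
t: 15.08
tool_pos: [0.6077, -0.2337, 0.0231]
tool_rot: [0.192, -3.136, -0.0]
contact_force: [-0.4, -0.6, -0.1]
opening: 0.0001
```

```bash
cat > tilt.py <<'E'
from h import *
from station import ctrl
o=ctrl.get_obs(); v=[.5281,-.2439,np.radians(7.07)]
for n in('side','scene'):
    p=ctrl.get_image(n);c=cam(p)
    def pts(t):
        L={}
        for k,s in(('blue',-1),('red',1)):
            x=s*np.array([.062,.1,.1,.062]);y=np.array([-.012,-.012,.012,.012]);P=np.c_[x,y,np.full(4,.012)]
            if t:
                piv=np.array([.025*np.sign(t),0,0]);a=abs(t)*np.sign(t);Q=P-piv
                P=np.c_[np.cos(a)*Q[:,0]+np.sin(a)*Q[:,2],Q[:,1],-np.sin(a)*Q[:,0]+np.cos(a)*Q[:,2]]+piv
            P[:,2]+=.023; L[k]=proj(c,place(v,P)).mean(0)
        return L
    for col in('blue','red'):
        pr={d:pts(np.radians(d))[col] for d in(-9,0,9)}
        b=[x for x in blobs(p['image'],col,30) if np.linalg.norm(x[0]-pr[0])<25]
        print(n,col,[(x[0].round(1).tolist(),x[1]) for x in b],'expect blue-down/level/red-down',[pr[d].round(1).tolist() for d in(-9,0,9)])
print(o['t'],o['tool_pos'].round(4),o['contact_force'].round(2))
E
python3 tilt.py
```

```text
side blue [([375.0, 378.0], np.int32(428))] expect blue-down/level/red-down [[372.6, 378.7], [373.7, 375.9], [376.4, 370.2]]
side red [([464.7, 337.1], np.int32(246))] expect blue-down/level/red-down [[464.0, 328.5], [463.5, 332.9], [463.0, 335.4]]
scene blue [([198.9, 244.4], np.int32(44))] expect blue-down/level/red-down [[195.4, 247.9], [194.6, 244.8], [193.1, 239.3]]
scene red [([185.0, 310.4], np.int32(263))] expect blue-down/level/red-down [[182.2, 297.1], [183.7, 305.2], [184.5, 309.2]]
15.075 [ 0.6077 -0.2337  0.0231] [-0.36 -0.55 -0.06]
```

The force stays at zero although the tip should be well below the bar's top, so I need a closer look.

```bash
python3 - <<'E'
from h import *
from station import ctrl
w=ctrl.get_image('wrist')['image'];s=ctrl.get_image('side')['image'][290:410,345:505];c=ctrl.get_image('scene')['image'][225:335,130:250]
A=cv2.resize(s,(800,600))[:380];A=cv2.resize(s[:100],(480,300),interpolation=cv2.INTER_CUBIC)
C=cv2.resize(c,(320,293),interpolation=cv2.INTER_CUBIC);C=cv2.copyMakeBorder(C,0,7,0,0,0)
W=cv2.resize(w[130:430,120:520],(400,300));s2=cv2.resize(s,(400,300),interpolation=cv2.INTER_CUBIC)
cv2.imwrite('pics/p2.png',np.vstack([np.hstack([A,C]),np.hstack([W,s2])]))
E
```

```text
(no output)
```

View pics/p2.png

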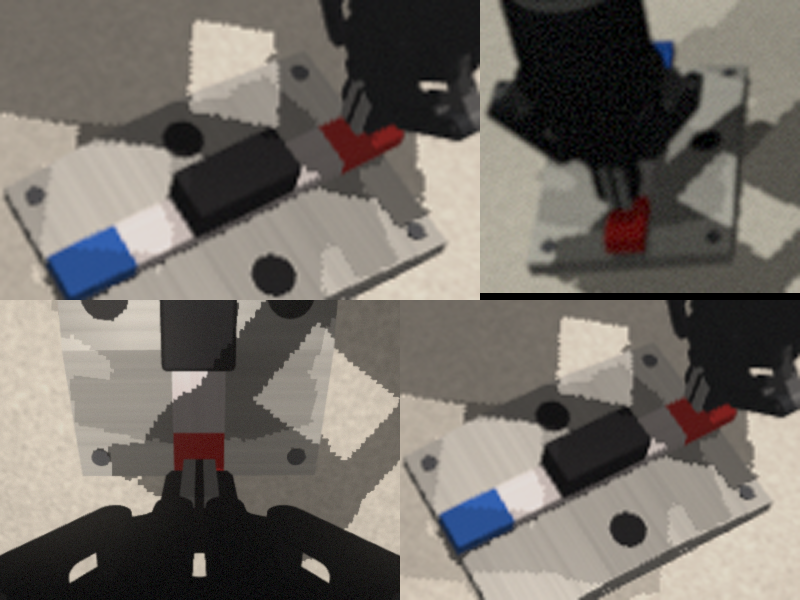

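```bash
python3 - <<'E'
from h import *
from station import ctrl
v=[.5281,-.2439,np.radians(7.07)]
N={'blue outer +y':(-.1,.012,.012),'blue outer -y':(-.1,-.012,.012),'blue outer -y low':(-.1,-.012,0),'blue in +y':(-.062,.012,.012),'blue in -y':(-.062,-.012,.012),'blk -x+y':(-.03,.014,.038),'blk -x-y':(-.03,-.014,.038),'blk +x+y':(.03,.014,.038),'blk +x-y':(.03,-.014,.038),'red out -y':(.1,-.012,.012),'red out -y low':(.1,-.012,0),'red in -y':(.062,-.012,.012)}
P=np.array(list(N.values()))
def tip(P,a,px=.025):
    Q=P-[px,0,0];return np.c_[np.cos(a)*Q[:,0]+np.sin(a)*Q[:,2]+px,Q[:,1],-np.sin(a)*Q[:,0]+np.cos(a)*Q[:,2]+.023]
for n,off,s in(('side',(345,290),3),('scene',(130,225),320/120)):
    c=cam(ctrl.get_image(n))
    U=[(proj(c,place(v,tip(P,a)))-off)*s for a in(0,np.radians(9))]
    for k,x,y in zip(N,*U): print(n,k,'level',x.round(0),'red-down',y.round(0))
    print(n,'cover corners',((proj(c,place([.5285,-.2443,np.radians(7.1)],CB))-off)*s).round(0).tolist())
E
```

```text
side blue outer +y level [ 41. 253.] red-down [ 49. 233.]
side blue outer -y level [ 64. 294.] red-down [ 73. 275.]
side blue outer -y low level [ 63. 304.] red-down [ 68. 286.]
side blue in +y level [107. 222.] red-down [115. 207.]
side blue in -y level [132. 262.] red-down [139. 248.]
side blk -x+y level [166. 169.] red-down [179. 156.]
side blk -x-y level [195. 215.] red-down [209. 202.]
side blk +x+y level [267. 121.] red-down [276. 118.]
side blk +x-y level [298. 166.] red-down [308. 162.]
side red out -y level [399. 132.] red-down [395. 142.]
side red out -y low level [394. 143.] red-down [387. 155.]
side red in -y level [339. 161.] red-down [339. 166.]
side cover corners [[125.0, 402.0], [443.0, 239.0], [301.0, 47.0], [0.0, 185.0]]
scene blue outer +y level [191.  36.] red-down [187.  18.]
scene blue outer -y level [159.  37.] red-down [154.  20.]
scene blue outer -y low level [162.  50.] red-down [157.  31.]
scene blue in +y level [186.  68.] red-down [183.  57.]
scene blue in -y level [153.  70.] red-down [149.  58.]
scene blk -x+y level [178.  69.] red-down [175.  67.]
scene blk -x-y level [138.  71.] red-down [134.  68.]
scene blk +x+y level [168. 128.] red-down [167. 136.]
scene blk +x-y level [125. 130.] red-down [124. 138.]
scene red out -y level [120. 237.] red-down [123. 250.]
scene red out -y low level [123. 249.] red-down [127. 261.]
scene red in -y level [128. 193.] red-down [130. 201.]
scene cover corners [[92.0, 69.0], [44.0, 260.0], [248.0, 249.0], [264.0, 60.0]]
```

The reprojection shows the bar still level, and the force is zero, so the tips have not yet touched it. They stand higher than the reported TCP suggests. I'll keep going down in small steps, watching the force.

```bash
python3 -m jog '[0,0,0,0.0015,0,0,0, 0,0,0,0,0,0,0]'; python3 tilt.py; python3 - <<'E'
from h import *
from station import ctrl
for n,uv in(('side',[460.5,336]),('scene',[183.5,302])):
    c=cam(ctrl.get_image(n))
    for z in(.02,.035,.05): print(n,z,toplane(c,[uv],z)[0].round(4))
    o=ctrl.get_obs(); print('TCP proj',proj(c,[o['tool_pos']]))
E
```

```text
t: 15.68
tool_pos: [0.6076, -0.2336, 0.0215]
tool_rot: [0.192, -3.135, -0.0]
contact_force: [0.0, -0.4, -0.4]
opening: 0.0001
side blue [([375.0, 378.0], np.int32(428))] expect blue-down/level/red-down [[372.6, 378.7], [373.7, 375.9], [376.4, 370.2]]
side red [([464.5, 337.3], np.int32(233))] expect blue-down/level/red-down [[464.0, 328.5], [463.5, 332.9], [463.0, 335.4]]
scene blue [([198.7, 244.6], np.int32(49))] expect blue-down/level/red-down [[195.4, 247.9], [194.6, 244.8], [193.1, 239.3]]
scene red [([185.0, 310.8], np.int32(255))] expect blue-down/level/red-down [[182.2, 297.1], [183.7, 305.2], [184.5, 309.2]]
15.675 [ 0.6076 -0.2336  0.0215] [ 0.01 -0.39 -0.35]
side 0.02 [ 0.608 -0.231  0.02 ]
side 0.035 [ 0.6013 -0.2373  0.035 ]
side 0.05 [ 0.5946 -0.2437  0.05  ]
TCP proj [[461.36242082 336.94886285]]
scene 0.02 [ 0.5877 -0.2423  0.02  ]
scene 0.035 [ 0.6015 -0.2361  0.035 ]
scene 0.05 [ 0.6154 -0.2299  0.05  ]
TCP proj [[185.29183829 310.006793  ]]
```

```bash
python3 -m jog '[0,0,0,0.0015,0,0,0, 0,0,0,0,0,0,0]'; python3 -m jog '[0,0,0,0.0015,0,0,0, 0,0,0,0,0,0,0]'; python3 tilt.py
```

```text
t: 16.12
tool_pos: [0.6076, -0.2337, 0.02]
tool_rot: [0.192, -3.135, -0.0]
contact_force: [1.4, 0.7, 0.2]
opening: 0.0001
t: 16.38
tool_pos: [0.6076, -0.2336, 0.0185]
tool_rot: [0.192, -3.135, -0.0]
contact_force: [0.1, 0.1, 0.4]
opening: -0.0
side blue [([375.0, 378.0], np.int32(428))] expect blue-down/level/red-down [[372.6, 378.7], [373.7, 375.9], [376.4, 370.2]]
side red [([464.1, 337.8], np.int32(208))] expect blue-down/level/red-down [[464.0, 328.5], [463.5, 332.9], [463.0, 335.4]]
scene blue [([198.7, 244.9], np.int32(55))] expect blue-down/level/red-down [[195.4, 247.9], [194.6, 244.8], [193.1, 239.3]]
scene red [([185.1, 311.0], np.int32(244))] expect blue-down/level/red-down [[182.2, 297.1], [183.7, 305.2], [184.5, 309.2]]
16.375 [ 0.6076 -0.2336  0.0185] [0.13 0.07 0.44]
```

```bash
for k in 1; do python3 -m jog '[0,0,0,0.001,0,0,0, 0,0,0,0.001,0,0,0, 0,0,0,0,0,0,0]'; python3 -m jog '[0,0,0,0.001,0,0,0, 0,0,0,0.001,0,0,0, 0,0,0,0,0,0,0]';  done; python3 tilt.py | grep -v scene
```

```text
t: 16.85
tool_pos: [0.6077, -0.2337, 0.0165]
tool_rot: [0.192, -3.135, -0.0]
contact_force: [-0.4, 0.5, 0.2]
opening: -0.0
t: 17.23
tool_pos: [0.6076, -0.2337, 0.0145]
tool_rot: [0.192, -3.135, -0.0]
contact_force: [0.1, -0.4, -0.7]
opening: -0.0
side blue [([375.0, 378.0], np.int32(428))] expect blue-down/level/red-down [[372.6, 378.7], [373.7, 375.9], [376.4, 370.2]]
side red [([463.4, 338.3], np.int32(180))] expect blue-down/level/red-down [[464.0, 328.5], [463.5, 332.9], [463.0, 335.4]]
17.225 [ 0.6076 -0.2337  0.0145] [ 0.09 -0.36 -0.72]
```

```bash
python3 - <<'E'
from h import *
from station import ctrl
o=ctrl.get_obs();Rm=R.from_rotvec(o['tool_rot']).as_matrix()
ax=[o['tool_pos']-Rm[:,2]*d for d in(0,.02,.04)]
out=[]
for n,(x,y,w,h) in(('side',(420,280,100,100)),('scene',(140,255,80,80)),('wrist',(240,220,160,160))):
    p=ctrl.get_image(n);c=cam(p,o);s=400/w
    im=cv2.resize(p['image'][y:y+h,x:x+w],(400,400),interpolation=cv2.INTER_CUBIC)
    im=cv2.convertScaleAbs(im,alpha=1.8,beta=15)
    for q,k in zip(proj(c,ax),((0,255,255),(0,255,0),(255,255,0))): 
        q=(q+.5-[x,y])*s; cv2.drawMarker(im,tuple(int(a) for a in q),k,cv2.MARKER_CROSS,12,1)
    out.append(cv2.resize(im,(400,400))[:400])
W=cv2.resize(out[2],(266,266))
a=np.hstack([cv2.resize(i,(400,400)) for i in out[:2]]);b=np.zeros((200,800,3),np.uint8);b[:, :200]=cv2.resize(out[2],(200,200))
p=ctrl.get_image('wrist')['image'];b[:,220:487]=cv2.resize(p,(267,200))
p=ctrl.get_image('side')['image'];b[:,500:767]=cv2.resize(p[240:440,330:597],(267,200))
cv2.imwrite('pics/p3.png',np.vstack([a,b]))
E
```

```text
(no output)
```

View pics/p3.png

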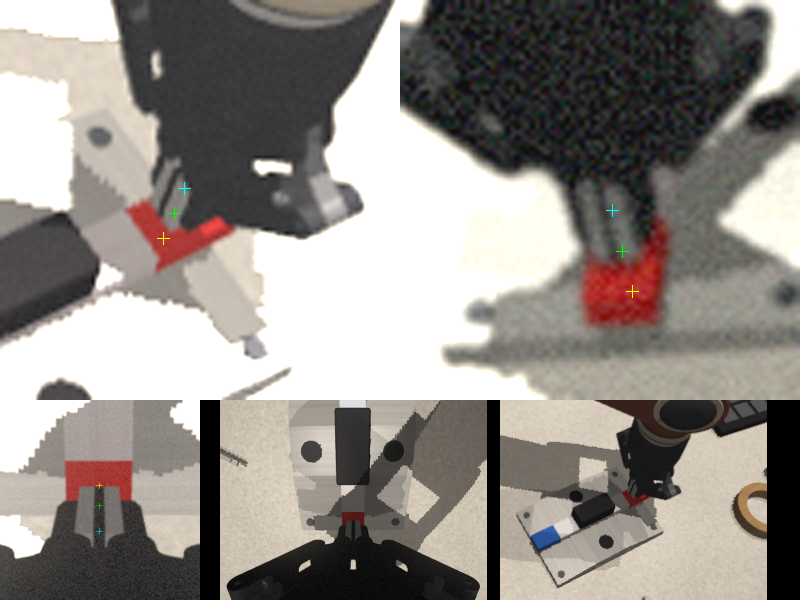

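The shut fingers end right at the bar's top surface. So the tips sit about 20 mm behind the reported TCP, and contact should come now. I'll continue in small steps.

```bash
python3 -m jog '[0,0,0,0.001,0,0,0, 0,0,0,0,0,0,0]'; python3 -m jog '[0,0,0,0.001,0,0,0, 0,0,0,0,0,0,0]'; python3 -m jog '[0,0,0,0.001,0,0,0, 0,0,0,0,0,0,0]'; python3 tilt.py
```

```text
t: 17.82
tool_pos: [0.6077, -0.2337, 0.0136]
tool_rot: [0.192, -3.136, -0.0]
contact_force: [-0.2, -0.2, 0.2]
opening: -0.0
t: 18.08
tool_pos: [0.6077, -0.2336, 0.0126]
tool_rot: [0.192, -3.136, -0.0]
contact_force: [-0.4, 0.0, 0.6]
opening: -0.0002
t: 18.32
tool_pos: [0.6076, -0.2337, 0.0115]
tool_rot: [0.192, -3.135, -0.0]
contact_force: [-0.4, -0.5, 0.5]
opening: -0.0003
side blue [([375.0, 378.0], np.int32(428))] expect blue-down/level/red-down [[372.6, 378.7], [373.7, 375.9], [376.4, 370.2]]
side red [([463.1, 338.7], np.int32(159))] expect blue-down/level/red-down [[464.0, 328.5], [463.5, 332.9], [463.0, 335.4]]
scene blue [([198.2, 245.2], np.int32(68))] expect blue-down/level/red-down [[195.4, 247.9], [194.6, 244.8], [193.1, 239.3]]
scene red [([185.0, 312.3], np.int32(201))] expect blue-down/level/red-down [[182.2, 297.1], [183.7, 305.2], [184.5, 309.2]]
18.325 [ 0.6076 -0.2337  0.0115] [-0.4  -0.46  0.53]
```

```bash
python3 -m jog '[0,0,0,0.0015,0,0,0, 0,0,0,0,0,0,0]'; python3 -m jog '[0,0,0,0.0015,0,0,0, 0,0,0,0,0,0,0]'; python3 -m jog '[0,0,0,0.0015,0,0,0, 0,0,0,0,0,0,0]'; python3 tilt.py
```

```text
t: 18.68
tool_pos: [0.6076, -0.2336, 0.01]
tool_rot: [0.192, -3.135, -0.0]
contact_force: [0.3, 0.1, -0.7]
opening: -0.0001
t: 18.92
tool_pos: [0.608, -0.2338, 0.0089]
tool_rot: [-0.192, 3.135, -0.0]
contact_force: [-0.0, -0.0, 2.2]
opening: -0.0002
t: 19.18
tool_pos: [0.6082, -0.2338, 0.0075]
tool_rot: [-0.192, 3.135, -0.0]
contact_force: [1.2, -0.1, 2.7]
opening: -0.0001
side blue [([375.3, 376.9], np.int32(430))] expect blue-down/level/red-down [[372.6, 378.7], [373.7, 375.9], [376.4, 370.2]]
side red [([462.6, 339.3], np.int32(135))] expect blue-down/level/red-down [[464.0, 328.5], [463.5, 332.9], [463.0, 335.4]]
scene blue [([197.8, 244.6], np.int32(75))] expect blue-down/level/red-down [[195.4, 247.9], [194.6, 244.8], [193.1, 239.3]]
scene red [([184.7, 314.0], np.int32(182))] expect blue-down/level/red-down [[182.2, 297.1], [183.7, 305.2], [184.5, 309.2]]
19.175 [ 0.6082 -0.2338  0.0075] [ 1.2  -0.11  2.66]
```

Contact at a reported TCP z of about 0.0093: the force is 2.2–2.7 N and the blue end is starting to rise. The stop should come near z ≈ 0.001.

```bash
python3 -m jog '[0,-0.0003,0,0.0015,0,0,0, 0,-0.0003,0,0.0015,0,0,0, 0,0,0,0,0,0,0]'; python3 -m jog '[0,-0.0002,0,0.001,0,0,0, 0,-0.0002,0,0.001,0,0,0, 0,0,0,0,0,0,0]'; python3 tilt.py
```

```text
t: 19.65
tool_pos: [0.6084, -0.2336, 0.004]
tool_rot: [-0.192, 3.136, 0.0]
contact_force: [2.6, 0.6, 2.3]
opening: -0.0002
t: 20.02
tool_pos: [0.6087, -0.2336, 0.0021]
tool_rot: [0.192, -3.136, -0.0]
contact_force: [1.5, 0.2, 2.0]
opening: -0.0003
side blue [([377.0, 373.1], np.int32(435))] expect blue-down/level/red-down [[372.6, 378.7], [373.7, 375.9], [376.4, 370.2]]
side red [([463.0, 340.9], np.int32(134))] expect blue-down/level/red-down [[464.0, 328.5], [463.5, 332.9], [463.0, 335.4]]
scene blue [([196.6, 240.1], np.int32(79))] expect blue-down/level/red-down [[195.4, 247.9], [194.6, 244.8], [193.1, 239.3]]
scene red [([185.5, 316.8], np.int32(185))] expect blue-down/level/red-down [[182.2, 297.1], [183.7, 305.2], [184.5, 309.2]]
20.025 [ 0.6087 -0.2336  0.0021] [1.51 0.21 2.02]
```

```bash
python3 -m jog '[0,-0.0002,0,0.001,0,0,0, 0,0,0,0,0,0,0]'; python3 -m jog '[0,-0.0001,0,0.001,0,0,0, 0,0,0,0,0,0,0]'; python3 -m jog '[0,0,0,0.0007,0,0,0, 0,0,0,0,0,0,0]'
```

```text
t: 20.38
tool_pos: [0.6088, -0.2337, 0.0016]
tool_rot: [0.192, -3.135, 0.0]
contact_force: [-1.3, 0.3, 4.3]
opening: -0.0001
t: 20.62
tool_pos: [0.6089, -0.2337, 0.0015]
tool_rot: [0.192, -3.135, -0.0]
contact_force: [-3.2, 1.0, 10.3]
opening: -0.0003
t: 20.88
tool_pos: [0.6089, -0.2337, 0.0015]
tool_rot: [0.192, -3.134, -0.0]
contact_force: [-5.5, 2.4, 12.5]
opening: 0.0001
```

It has stopped: z is constant at 0.0015 while the force rises to 12 N. I'll release gently.

```bash
python3 -m jog '[0,0,0,-0.002,0,0,0, 0,0.0002,0,-0.0025,0,0,0, 0,0.0004,0,-0.0025,0,0,0, 0,0.0004,0,-0.0025,0,0,0, 0,0.0002,0,-0.0025,0,0,0, 0,0,0,-0.006,0,0,0, 0,0,0,-0.03,0,0,0, 0,0,0,-0.04,0,0,0, 0,0,0,-0.04,0,0,0]';  python3 -m jog '[0,0.053,0,0,0,0,0, 0,0.053,0,0,0,0,0, 0,0,0,0,0,0,0]'; python3 tilt.py; python3 bar.py .035
```

```text
t: 22.0
tool_pos: [0.6076, -0.2335, 0.1286]
tool_rot: [0.192, -3.135, -0.001]
contact_force: [0.6, 1.2, -0.1]
opening: -0.0002
t: 22.38
tool_pos: [0.4994, -0.2461, 0.1264]
tool_rot: [0.188, -3.134, -0.002]
contact_force: [0.7, -0.9, -0.9]
opening: 0.0001
side blue [([375.0, 378.2], np.int32(432))] expect blue-down/level/red-down [[372.6, 378.7], [373.7, 375.9], [376.4, 370.2]]
side red [([465.3, 334.3], np.int32(370))] expect blue-down/level/red-down [[464.0, 328.5], [463.5, 332.9], [463.0, 335.4]]
scene blue [([195.3, 246.0], np.int32(126))] expect blue-down/level/red-down [[195.4, 247.9], [194.6, 244.8], [193.1, 239.3]]
scene red [([185.1, 308.9], np.int32(303))] expect blue-down/level/red-down [[182.2, 297.1], [183.7, 305.2], [184.5, 309.2]]
22.375 [ 0.4994 -0.2461  0.1264] [ 0.7  -0.89 -0.89]
red [ 27.6 208.7] 1809 [ 0.5024 -0.4798  0.035 ]
blue [318.  169.8] 1591 [ 0.4478 -0.2542  0.035 ]
bar [ 0.4751 -0.367   0.035 ] yaw -76.4 len 0.2321
t 22.475 tcp [ 0.5026 -0.2467  0.1279] tool y deg 96.96 open -0.00022479360385059812 F [ 0.43 -0.16  1.46]
shift tool [ 0.042  -0.116   0.0929]
```

The bar rocked back level, and the blue end is within 0.5 mm of where it was. Now the blue end.

```bash
python3 -m jog '[0,0.027,0,0,0,0,0, 0,0.027,0,0,0,0,0, 0,0,0,0.03,0,0,0, 0,0,0,0.04,0,0,0, 0,0,0,0.025,0,0,0, 0,0,0,0.012,0,0,0, 0,0,0,0,0,0,0, 0,0,0,0,0,0,0]'; python3 tilt.py
```

```text
t: 23.52
tool_pos: [0.4503, -0.2539, 0.022]
tool_rot: [-0.192, 3.134, -0.003]
contact_force: [0.2, -0.4, 0.9]
opening: 0.0
side blue [([371.3, 381.6], np.int32(243))] expect blue-down/level/red-down [[372.6, 378.7], [373.7, 375.9], [376.4, 370.2]]
side red [([465.3, 334.3], np.int32(370))] expect blue-down/level/red-down [[464.0, 328.5], [463.5, 332.9], [463.0, 335.4]]
scene blue [([194.7, 249.4], np.int32(41))] expect blue-down/level/red-down [[195.4, 247.9], [194.6, 244.8], [193.1, 239.3]]
scene red [([185.1, 308.9], np.int32(298))] expect blue-down/level/red-down [[182.2, 297.1], [183.7, 305.2], [184.5, 309.2]]
23.525 [ 0.4503 -0.2539  0.022 ] [ 0.17 -0.38  0.91]
```

```bash
python3 -m jog '[0,0,0,0.005,0,0,0, 0,0,0,0.003,0,0,0, 0,0,0,0,0,0,0]'; python3 -m jog '[0,0,0,0.001,0,0,0, 0,0,0,0.0015,0,0,0, 0,0,0,0.0015,0,0,0, 0,0,0,0,0,0,0]'
```

```text
t: 24.0
tool_pos: [0.4487, -0.253, 0.0121]
tool_rot: [0.192, -3.135, -0.001]
contact_force: [-0.1, -0.4, -0.7]
opening: -0.0001
t: 24.5
tool_pos: [0.449, -0.2533, 0.0086]
tool_rot: [0.192, -3.135, 0.0]
contact_force: [-0.8, -0.7, 1.4]
opening: -0.0001
```

```bash
python3 -m jog '[0,0.0003,0,0.0015,0,0,0, 0,0.0003,0,0.0015,0,0,0, 0,0,0,0,0,0,0]'; python3 -m jog '[0,0.0002,0,0.001,0,0,0, 0,0.0002,0,0.001,0,0,0, 0,0,0,0,0,0,0]'; python3 -m jog '[0,0.0002,0,0.001,0,0,0, 0,0,0,0.0007,0,0,0, 0,0,0,0,0,0,0]'; python3 tilt.py|grep -v blue
```

```text
t: 24.88
tool_pos: [0.4484, -0.2533, 0.0054]
tool_rot: [0.192, -3.136, -0.0]
contact_force: [-1.1, -0.1, 2.0]
opening: -0.0002
t: 25.25
tool_pos: [0.4481, -0.2533, 0.0034]
tool_rot: [-0.192, 3.136, -0.0]
contact_force: [0.1, 0.8, 1.9]
opening: 0.0
t: 25.62
tool_pos: [0.4479, -0.2534, 0.0018]
tool_rot: [-0.192, 3.136, -0.0]
contact_force: [-0.8, -0.5, 1.8]
opening: 0.0001
25.625 [ 0.4479 -0.2534  0.0018] [-0.82 -0.52  1.75]
```

```bash
python3 -m jog '[0,0.0001,0,0.001,0,0,0, 0,0,0,0,0,0,0]'; python3 -m jog '[0,0,0,0.001,0,0,0, 0,0,0,0,0,0,0]'; python3 -m jog '[0,0,0,0.0005,0,0,0, 0,0,0,0,0,0,0]'; python3 tilt.py
```

```text
t: 25.98
tool_pos: [0.4479, -0.2534, 0.0014]
tool_rot: [0.192, -3.136, -0.0]
contact_force: [-1.8, 1.5, 5.8]
opening: -0.0
t: 26.22
tool_pos: [0.448, -0.2535, 0.0013]
tool_rot: [0.192, -3.135, -0.001]
contact_force: [-3.9, 2.6, 11.5]
opening: 0.0002
t: 26.48
tool_pos: [0.448, -0.2535, 0.0012]
tool_rot: [0.192, -3.135, -0.001]
contact_force: [-5.2, 3.5, 14.7]
opening: 0.0001
side blue [([368.9, 385.6], np.int32(145))] expect blue-down/level/red-down [[372.6, 378.7], [373.7, 375.9], [376.4, 370.2]]
side red [([466.0, 329.8], np.int32(395))] expect blue-down/level/red-down [[464.0, 328.5], [463.5, 332.9], [463.0, 335.4]]
scene blue [] expect blue-down/level/red-down [[195.4, 247.9], [194.6, 244.8], [193.1, 239.3]]
scene red [([183.6, 301.4], np.int32(272))] expect blue-down/level/red-down [[182.2, 297.1], [183.7, 305.2], [184.5, 309.2]]
26.475 [ 0.448  -0.2535  0.0012] [-5.24  3.47 14.73]
```

The blue end has stopped too: z is constant, the force rises to 15 N, and the red end is up. I'll release it, back off and check.

```bash
python3 -m jog '[0,0,0,-0.0025,0,0,0, 0,-0.0002,0,-0.0025,0,0,0, 0,-0.0004,0,-0.0025,0,0,0, 0,-0.0004,0,-0.0025,0,0,0, 0,-0.0002,0,-0.0025,0,0,0, 0,0,0,-0.006,0,0,0, 0,0,0,-0.03,0,0,0, 0,0,0,-0.05,0,0,0, 0,0,0,-0.05,0,0,0, 1,-0.05,0,0,0,0,0]';  python3 -m jog '[1,-0.029,0,0,0,0,0, 1,0,0,0,0,0,0, 1,0,0,0,0,0,0, 1,0,0,0,0,0,0]'; python3 tilt.py; python3 bar.py .035
```

```text
t: 27.82
tool_pos: [0.5009, -0.2498, 0.1553]
tool_rot: [-0.187, 3.127, -0.013]
contact_force: [0.3, -0.1, 0.7]
opening: 0.0169
t: 28.32
tool_pos: [0.5264, -0.2437, 0.1475]
tool_rot: [0.191, -3.135, -0.001]
contact_force: [-0.3, -0.4, -0.4]
opening: 0.0853
side blue [([375.0, 378.2], np.int32(431))] expect blue-down/level/red-down [[372.6, 378.7], [373.7, 375.9], [376.4, 370.2]]
side red [([465.8, 336.5], np.int32(272))] expect blue-down/level/red-down [[464.0, 328.5], [463.5, 332.9], [463.0, 335.4]]
scene blue [([195.4, 246.1], np.int32(127))] expect blue-down/level/red-down [[195.4, 247.9], [194.6, 244.8], [193.1, 239.3]]
scene red [([185.2, 309.0], np.int32(301))] expect blue-down/level/red-down [[182.2, 297.1], [183.7, 305.2], [184.5, 309.2]]
28.325 [ 0.5264 -0.2437  0.1475] [-0.32 -0.41 -0.43]
red [319.3 327.5] 998 [ 0.6088 -0.2336  0.035 ]
blue [317.8 136.5] 1465 [ 0.4475 -0.2543  0.035 ]
bar [ 0.5281 -0.244   0.035 ] yaw 7.32 len 0.1626
t 28.425 tcp [ 0.5267 -0.2437  0.1477] tool y deg 96.96 open 0.08571057598485668 F [ 0.3  -0.66 -0.49]
shift tool [-0.0015 -0.0004  0.1127]
```

```bash
python3 -c "
from station import ctrl
print(ctrl.finish_job())"
```

```text
the job is handed in; nothing more can be done
None
```

The smallest straightedge now lies level and centred along the middle of the bare steel cover. It rocked each way when pressed, red end first and then blue. I handed the job in at about 28.5 s, with the arm clear of everything.

- **Placing:** I set it down with light contact, about 5 N, and let go. It lay at (0.528, -0.244) with yaw 7.1°. The cover measured about (0.528, -0.2445), also at 7.1°.
- **Red end:** I pressed until it stopped. The height stayed constant while the force rose to 12 N, and the blue end was seen to rise. On release it rocked back level.
- **Blue end:** I pressed in the same way until it stopped at 15 N, with the red end seen to rise. On release it rocked back level.
- **Last check:** the bar was at (0.5281, -0.2440) with yaw 7.3°, within 0.5 mm of where I put it down. Both end marks in the scene camera were back at their level readings.

**Disagreements:**
- Contact with the bar came about 26 mm lower in reported TCP height than expected, so the shut fingertips seem to sit that far behind the stated TCP. I therefore found contact and both stops by force and image changes.
- In the last side view the red mark was about 2 px off its earlier level reading, probably because the gripper partly hid it. The wrist and scene views agreed the bar was level.

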